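# Tighten the hotplate lock with the adjusting pick

## Robot

A 6-joint arm with a two-finger parallel gripper is mounted at the origin on the work surface. World frame = base frame: x ahead of the robot, y to its left, z up, the work surface at z = 0. Lengths are in m, angles in degrees, forces in N, time in s.
With the tool pointing down it reaches from about 0.3 to 0.75 m from the base axis. Payload 8.5 kg.
Tool frame: the origin (TCP) lies midway between the tips of the shut fingers; the grasp point (between the pads) lies env.tcp_to_grasp behind it (env.tcp_to_grasp is the distance from the TCP to the grasp point, in m); z points along the fingers, y is the line along which they close (so a half turn about z gives the same grasp; the last joint's range is limited). The gripper opens to 85 mm and grips with 20 to 120 N. Pads are 22 mm wide; open, the fingers measure 114 mm over their backs; the gripper's body (76 mm by 85 mm) begins 54 mm behind the grasp point. The pads swing forward as they close: fully open they stand 13 mm farther back than shut.
Start: joints at [-77.023, 21.807, 74.336, -0, 83.858, -12.336], TCP at [0.235, -0.497, 0.192] pointing down, gripper open.
Joint ranges: [-178.18, 178.18], [-50.72, 133.34], [12.68, 142.11], [-81.47, 261.47], [9.98, 163.14], [-165.26, 165.26]. Speed limits (degrees/s): [136.94, 136.94, 180, 180, 180, 180].

## Interface

Orientations are given as a 3x3 rotation matrix whose columns are the frame's x, y, z axes.
In Python, from rig import observe, optics, job, env gives the robot as it stands. The module is installed in compiled form; this text tells all that it offers.
- The arm moves only by the shell command python3 -m jog 'ROWS' [FORCE]. ROWS is JSON, a list of rows, each a list of 7 numbers: the turn, a rotation vector about the tool's x, y, z in rad, then the shift along the tool's x, y, z in m, then the opening in per cent of the stroke, from 0 (shut) to 100 (fully open). A call has 1 to 10 rows; each row shifts and turns the commanded pose from where the row before left it, along the tool's axes as they then stand; what a row does not reach is not made up. A row lasts 1/8 s, in which the tool goes at most 62.5 mm and 10.7 degrees, less where a joint would pass 70% of its speed; a pose out of reach is approached as far as the arm can. A call is refused whole if a number of a shift passes 0.0625 or a number of a turn 0.188, either way. A call with a gripper value outside its range is refused whole. The fingers move at their own pace and stop on an object; FORCE is the grip in N (left out, the last holds). Time passes only in rows, so rows that do not move let the fingers close. It gives the time, the measured TCP pose, the force, the opening and the grip force at its end, in the units of the state.
- observe(): the state, without advancing time (a new reading comes with each control period).
- optics.get_image(name): name is "scene" or "top" or "wrist"; returns a dict with "pixels" (400x640x3 uint8, red, green, blue), "mtx" (3x3 intrinsics, pixels), "rvec" (rotation vector, rad) and "tvec" (3), from world to camera coordinates, as OpenCV has them. Camera axes: x right, y down, z forward; pixel columns grow to the right and rows downward; lengths in m; the calibration is good to about 2 mm. A picture is of the moment at which its call begins. There is no depth.
- job.close_job(): hands the job in; it is judged then, once.
The state is a dict: "time_s": time; "q": joint angles; "qvel": joint speeds; "joint_efforts": joint torques, N m; "position": TCP position; "tool_rot": TCP orientation; "ft_force": force on the tool from outside, world axes, zero at the start; "wrist_torque": the same for the moment, N m; "grip_width": finger opening in m; "gripper_force": force on a finger pad.
Only numpy, scipy, OpenCV 4.12 (cv2) and the standard library are available. Lean on these libraries where they do the work, as an engineer would, in place of code of your own. Each camera call takes 0.05 s, during which the arm holds its last target. There are 200 camera calls.

## Task

The takoyaki plate's lock is still loose. Take the adjusting pick from its wooden stand, reach through the narrow slot in the lock housing and advance the star wheel tooth by tooth, anticlockwise seen from above, until the brass latch finger under the window is firmly home against its stop lug; go gently and do not force it once it is home. Then put the pick back upright in its stand, fully down, and leave the bottle, the cups and the food case alone.

Things in the scene. Friction and masses are not known exactly. Their poses are not given: they have to be found in the camera images.
- housing: Fixed lock housing 104 x 104 mm, top 30 mm above the table (cover 4 mm thick, slot on the -x side, clear window on the +x half), joined on its +y side to the round red hotplate (radius 133 mm, 70 mm high, centre at x=20, y=245 mm). Origin on the star wheel's upright axis at table height, z up. More than 15 N from the pick on housing or wheel damages it.
- slot (a point): Centre of the access slot in the cover's top face, 29 mm from the wheel's axis towards the housing's -x; housing axes. Straight slot 31 mm long along y, 9 mm wide along x: the 6 mm blade can go 12.5 mm either way along y, 1.5 mm along x. Teeth are seen through it; push a tooth towards the housing's -y, at most one tooth a stroke, then lift out, go back and take the next gap.
- star_wheel (a joint): Angle (rad) of the star wheel, growing anticlockwise from above, the way to advance. 10 teeth 36 degrees apart, 6 mm wide, radius 18 to 38 mm, 8 to 18 mm above the table; gaps 12 mm wide under the slot. Tooth centres at this angle + k x 36 degrees from the housing's +x (at 0 one is under mid slot). Friction about 3 N at the slot; stays where left; resistance rises sharply at the stop.
- latch (a point): Top of the brass latch finger, 30 mm from the axis: a bar 8 mm wide on the star wheel, along the wheel's angle, seen under the window. Home is where it bears on the small fixed black stop lug there: pushed a few N past friction, it stays bearing. The lug is not measured: 0.7 to 1.7 rad ahead at the start, it must be felt, always with the blade 6 mm or more short of the slot's -y end.
- pick: Loose adjusting pick, 70 to 130 g, upright: round collar 28 mm across and 5 mm thick, above it a square wooden handle 20 x 20 mm up to 70 mm above the origin, below it a round steel blade 6 mm thick, 40 mm long, tip tapered over 5 mm. Origin at the centre of the collar's underside; z up the handle, x and y square to its faces.
- pick_tip (a point): End of the blade, 40 mm below the pick's origin.
- pick_grip (a point): Grip point in the middle of the square handle, 30 mm above the pick's origin; take it from above.
- stand: Fixed wooden block, 70 x 70 mm, 45 mm high, with an upright hole 14 mm across right through its middle in which the pick's blade hangs, the collar resting on the block's top. Origin at the centre of its underside.
- stand_hole0 (a point): Centre of the mouth of the stand's hole, on the block's top, 45 mm above the table. The pick goes back with its blade in this hole.
- sauce: Bystander: bottle, 60 mm across, 170 mm high; origin at its underside.
- cup_stack: Bystander: stack of paper cups, 76 mm across, 130 mm high; origin at its underside.
- food_case: Bystander: white plastic food case, 75 x 110 mm, 50 mm high; origin at its underside.
There are look-alikes about, which are no part of the job. Of the things like the pick, leave any that is purple; of the rest the smaller one is meant.

How it is judged:
By the outcome, as a careful person would: the job done as asked, in the order asked, and still so for the second after the job is handed in, with the robot touching nothing.
It also fails if it takes over 72 s, if anything falls off the work surface, if the arm or the gripper's body presses on something with over 40 N, if the wrist force passes 120 N, or if a joint passes its speed limit or range.

## Working session

There is one attempt and no reset: what is moved stays moved. The work goes in short steps, Python scripts to look and compute and a shell command to move; the robot and the scene stay as the last step left them, time stands still between calls to the robot, and variables do not carry over. Pictures are saved under pics/ and viewed, at most 10 in all, crops included, and the job is handed in when it is done.

```bash
mkdir -p pics
cat > h.py <<'E'
import numpy as np,cv2
from rig import observe,optics,job,env
def shot(n,f=None):
    d=optics.get_image(n)
    if f: cv2.imwrite('pics/'+f,d['pixels'][:,:,::-1]); np.savez('pics/'+f[:-4],**d)
    return d
def ray(d,u,v,z):
    R,_=cv2.Rodrigues(np.array(d['rvec'],float)); t=np.array(d['tvec'],float).ravel()
    c=-R.T@t; r=R.T@np.linalg.inv(d['mtx'])@np.array([u,v,1.])
    return c+r*(z-c[2])/r[2]
def proj(d,P):
    return cv2.projectPoints(np.array(P,float).reshape(-1,3),np.array(d['rvec'],float),np.array(d['tvec'],float),np.array(d['mtx'],float),None)[0].reshape(-1,2)
E
python3 - <<'E'
from h import *
a=shot('top','top.png');b=shot('scene','scene.png')
o=observe();print({k:np.round(v,3).tolist() for k,v in o.items()},env.tcp_to_grasp)
E
```

```text
{'time_s': 0.1, 'q': [-77.024, 21.838, 74.379, -0.001, 83.857, -12.338], 'qvel': [0.049, -0.112, -0.237, -0.001, 0.079, 0.087], 'joint_efforts': [0.004, -44.922, -23.166, -0.0, 0.004, -0.0], 'position': [0.235, -0.497, 0.192], 'tool_rot': [[0.904, 0.428, -0.0], [0.428, -0.904, 0.001], [0.0, -0.001, -1.0]], 'ft_force': [-0.372, -0.778, 0.357], 'wrist_torque': [0.037, -0.057, -0.008], 'gripper_force': 0.0, 'grip_width': 0.085} 0.0187
```

View pics/top.png

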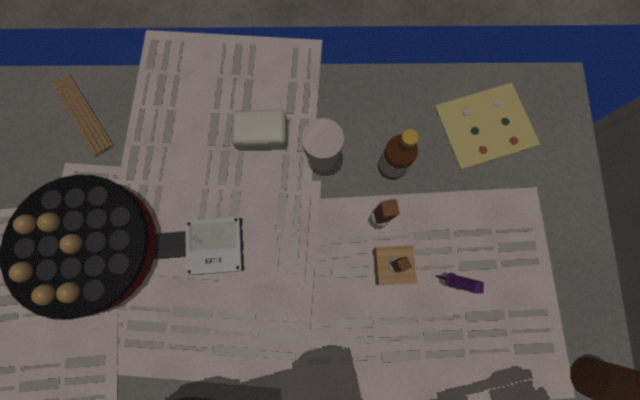

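View pics/scene.png

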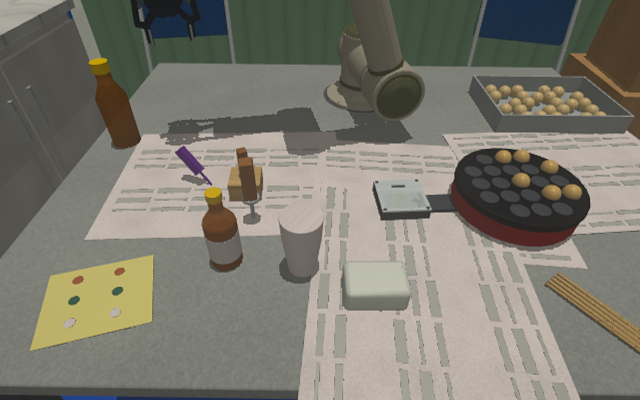

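The top view shows the housing at about (214,246), the stand at (395,265), the bottle at (400,155), the cups at (323,140) and the food case at (260,130). There are three pick candidates in the top view: A in the wooden stand at (402,264), B upright at (387,208), and a purple one lying at (462,283), which is excluded. I'll confirm A against B in an enlarged crop.

Run:
```python
import cv2,numpy as np
g=lambda im:(255*(im/255.)**.6).astype('uint8')
t=cv2.imread('pics/top.png');s=cv2.imread('pics/scene.png')
a=cv2.resize(g(t[185:305,350:500]),None,fx=5,fy=5)[:600]
b=cv2.resize(g(s[135:235,200:300]),None,fx=6,fy=6)
a=cv2.resize(t[190:300,360:440],(400,550));b=cv2.resize(s[140:230,215:280],(397,550))
cv2.imwrite('pics/c1.png',g(np.hstack([a,b])))
h=cv2.resize(t[205:285,175:255],(600,600),interpolation=2);cv2.imwrite('pics/c2.png',g(h))
```

```text
(no output)
```

View pics/c1.png

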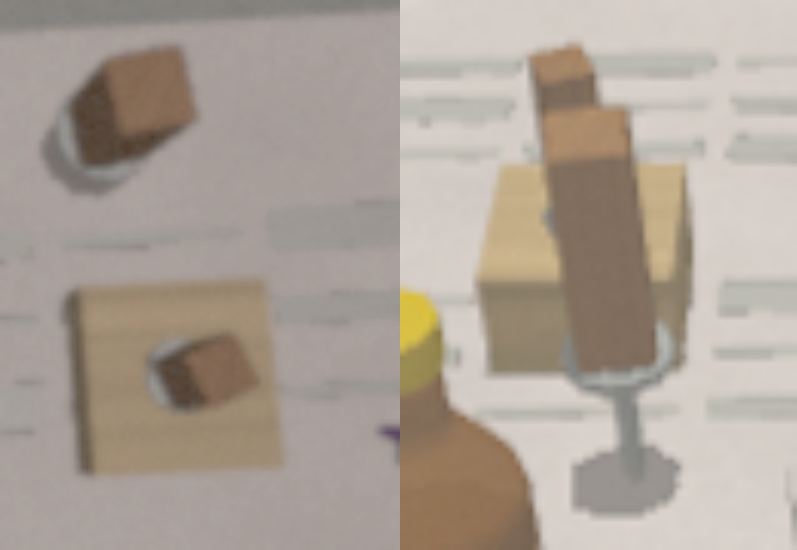

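View pics/c2.png

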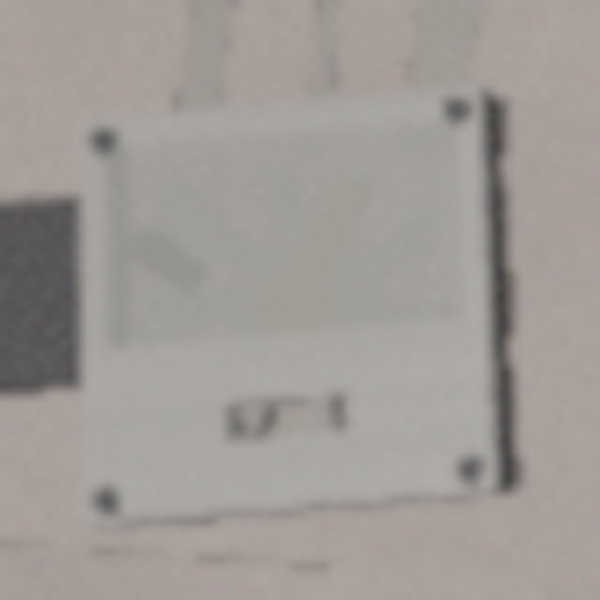

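The crop shows A (in the wooden stand, top at (404,264)) is clearly smaller than B (brown, top at (390,208), standing in a free holder), so A is the one meant. The housing crop shows the slot centre near (213.3,260.5), four screws, the latch pointing up and slightly right, and the dark lug at upper left.

```bash
cat > m.py <<'E'
from h import *
d=dict(np.load('pics/top.npz'))
def c(pts,z,x0,y0,s): return np.array([ray(d,x0+x/s-.5+.5/s,y0+y/s-.5+.5/s,z)[:2]*1000 for x,y in pts])
A=lambda p,z:c(p,z,360,190,5); H=lambda p,z:c(p,z,175,205,7.5)
E
python3 - <<'E'
from m import *
np.set_printoptions(precision=1,suppress=True)
st=A([(80,288),(265,280),(283,467),(92,472)],.045);print('stand',st,st.mean(0),np.linalg.norm(np.diff(st,axis=0),axis=1))
hd=A([(188,355),(232,335),(258,380),(207,402)],.115);print('handle',hd,hd.mean(0),np.linalg.norm(np.diff(hd,axis=0),axis=1))
hb=A([(105,68),(182,46),(197,115),(122,138)],.15);print('B',hb,hb.mean(0),np.linalg.norm(np.diff(hb,axis=0),axis=1))
sc=H([(103,141),(456,109),(470,470),(106,500)],.030);print('screws',sc,sc.mean(0),np.linalg.norm(np.diff(sc,axis=0),axis=1))
co=H([(80,122),(485,92),(497,490),(90,522)],.030);print('corners',co,co.mean(0),np.linalg.norm(np.diff(co,axis=0),axis=1))
for q in(sc,co):
  e=[q[0]-q[3],q[1]-q[2]];print('xax',[np.degrees(np.arctan2(v[1],v[0])) for v in e]); e=[q[0]-q[1],q[3]-q[2]];print('yax',[np.degrees(np.arctan2(v[1],v[0]))-90 for v in e])
print('slot',H([(287,416),(225,420),(348,412)],.030))
print('latch',H([(350,190),(290,325)],.018),'lug',H([(135,245),(200,280)],.018))
b=c([(402,150)],.1,-0,0,1);print('bottle approx',b,'purple',c([(462,283)],.01,0,0,1))
E
```

```text
stand [[ 537.9 -267.6]
 [ 540.5 -337.2]
 [ 472.  -339.8]
 [ 470.6 -269.5]] [ 505.2 -303.5] [69.6 68.5 70.3]
handle [[ 510.  -292.6]
 [ 516.6 -307.7]
 [ 501.7 -315.6]
 [ 494.5 -298.2]] [ 505.7 -303.6] [16.5 16.9 18.8]
B [[ 601.4 -262.9]
 [ 608.6 -288.5]
 [ 585.7 -292.2]
 [ 578.2 -267.5]] [ 593.5 -277.8] [26.6 23.3 25.8]
screws [[587.1  92.9]
 [595.    1.6]
 [502.7  -5.9]
 [495.8  85.8]] [545.2  43.6] [91.7 92.6 92. ]
corners [[592.2  99.2]
 [599.4  -5.8]
 [497.7 -12.9]
 [490.3  89.5]] [544.9  42.5] [105.3 102.  102.7]
xax [np.float64(4.431287522674115), np.float64(4.622120638868652)]
yax [np.float64(4.917057408335381), np.float64(4.333247944305441)]
xax [np.float64(5.46805562578116), np.float64(4.007887001766654)]
yax [np.float64(3.9615860651262977), np.float64(4.1135444235794125)]
slot [[516.4  41.2]
 [515.5  56.9]
 [517.4  25.8]]
latch [[575.5  31.3]
 [540.3  45.2]] lug [[561.4  86.9]
 [552.1  69.3]]
bottle approx [[ 710.2 -314.3]] purple [[ 470.9 -437. ]]
```

```bash
python3 -m jog '[[0,0,0,0.054,-0.01,0,100],[0,0,0,0.055,-0.01,0,100],[0,0,0,0.055,-0.01,0,100],[0,0,0,0.055,-0.01,0,100],[0,0,0,0.055,-0.01,0,100],[0,0,0,0.0534,-0.0092,0,100],[0,0,0,0,0,0.03,100],[0,0,0,0,0,0.02,100],[0,0,0,0,0,0,100]]' 40
python3 - <<'E'
from h import *
d=shot('wrist','w1.png');print(observe()['position'],proj(d,[[.5055,-.3035,.115],[.505,-.3035,.045]]))
print(cv2.Rodrigues(d['rvec'])[0],d['tvec'])
E
```

```text
time_s: 1.23
position: [0.5052, -0.303, 0.1407]
tool_rot: [[0.904, 0.428, -0.003], [0.428, -0.904, 0.003], [-0.001, -0.004, -1.0]]
ft_force: [-0.7, -0.7, -0.6]
grip_width: 0.085
gripper_force: 0.0
[ 0.50569128 -0.30360053  0.14206028] [[321.92671875 217.50472239]
 [321.79527928 190.75374603]]
[[ 0.42711873 -0.90418671 -0.00399707]
 [-0.85308499 -0.40443667  0.32966192]
 [-0.29969249 -0.13739494 -0.94409059]] [-0.48921654  0.28168081  0.44164333]
```

View pics/w1.png

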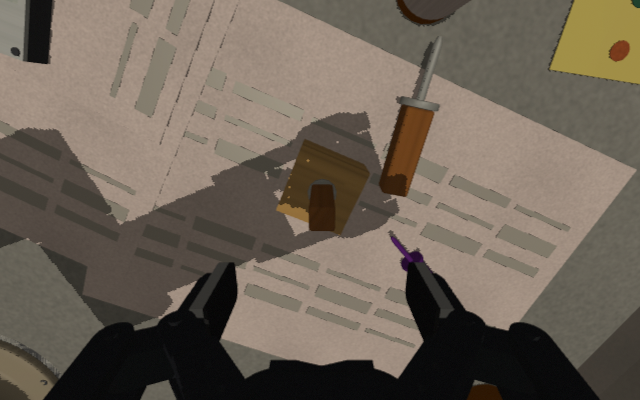

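The wrist view shows the pick handle's top at about (322,217), exactly where predicted, with its faces square to the fingers. I'll descend and grip.

```bash
python3 -m jog '[[0,0,0,0,0,0.03,100],[0,0,0,0,0,0.03,100],[0,0,0,0,0,0.0255,100],[0,0,0,0,0,0,100],[0,0,0,0,0,0,20],[0,0,0,0,0,0,0],[0,0,0,0,0,0,0],[0,0,0,0,0,0,0],[0,0,0,0,0,0,0]]' 50
```

```text
time_s: 2.4
position: [0.506, -0.3037, 0.0573]
tool_rot: [[0.904, 0.428, 0.001], [0.428, -0.904, -0.0], [0.0, 0.001, -1.0]]
ft_force: [-0.3, 2.2, 5.5]
grip_width: 0.0188
gripper_force: 49.1
```

```bash
python3 -m jog '[[0,0,0,0,0,-0.005,0],[0,0,0,0,0,-0.01,0],[0,0,0,0,0,-0.02,0],[0,0,0,0,0,-0.03,0],[0,0,0,0,0,0,0],[0,0,0,0,0,0,0]]'
python3 - <<'E'
from h import *
o=observe();print(o['position']*1 if hasattr(o['position'],'shape') else o['position'],o['ft_force'])
R=np.array(o['tool_rot']);p=np.array(o['position'])
a=np.radians(4.5);t=np.array([.5164,.0411,p[2]])+ .004*np.array([-np.sin(a),np.cos(a),0])
print('target',t,'tool shift',R.T@(t-p),'yaw y',np.degrees(np.arctan2(R[1,1],R[0,1])))
E
```

```text
time_s: 3.15
position: [0.5054, -0.3034, 0.121]
tool_rot: [[0.904, 0.428, -0.001], [0.428, -0.904, 0.001], [-0.001, -0.001, -1.0]]
ft_force: [-1.0, 0.0, -1.9]
grip_width: 0.019
gripper_force: 49.0
[ 0.50542975 -0.30335313  0.12095316] [-1.0391615   0.02680589 -1.89073448]
target [0.51608616 0.04508767 0.12095316] tool shift [ 1.58609916e-01 -3.10430922e-01  2.91907146e-04] yaw y -64.68771812136389
```

```bash
python3 -m jog '[[0,0,0,0.0264,-0.0517,0,0],[0,0,0,0.0264,-0.0517,0,0],[0,0,0,0.0264,-0.0517,0,0],[0,0,0,0.0264,-0.0517,0,0],[0,0,0,0.0264,-0.0517,0,0],[0,0,0,0.0266,-0.0519,0,0],[0,0,0.1815,0,0,0,0],[0,0,0.1815,0,0,0,0],[0,0,0,0,0,0.025,0],[0,0,0,0,0,0,0]]'
python3 - <<'E'
from h import *
o=observe();print(o['position'],o['ft_force'],np.round(o['tool_rot'],3).tolist())
w=shot('wrist','w2.png');t=shot('top','t2.png')
print(proj(w,[[.5164,.0411,.03],[.5452,.0432,.03]]),proj(t,[[.5164,.0411,.03]]))
E
```

```text
time_s: 4.4
position: [0.5149, 0.045, 0.0947]
tool_rot: [[0.997, 0.079, -0.005], [0.079, -0.997, 0.001], [-0.005, -0.001, -1.0]]
ft_force: [0.0, -0.1, -0.2]
grip_width: 0.019
gripper_force: 49.2
[0.51492564 0.04495339 0.09467728] [ 0.01811792 -0.07866529 -0.17328944] [[0.997, 0.079, -0.005], [0.079, -0.997, 0.001], [-0.005, -0.001, -1.0]]
[[325.32509515 199.2548369 ]
 [325.68002957 166.61731991]] [[212.89698309 260.05850549]]
```

View pics/w2.png

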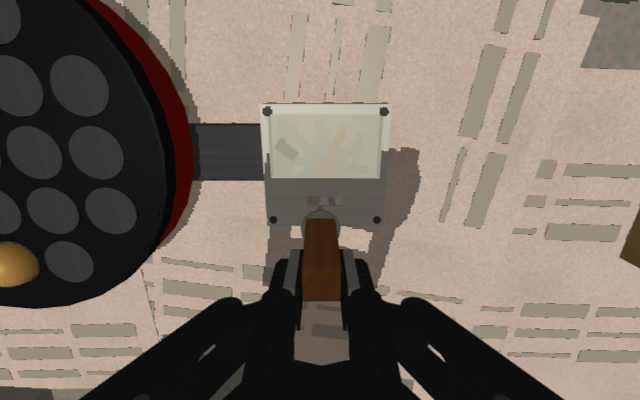

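The wrist view shows the slot at about (325,200), where predicted, with the latch and lug under the window. The pick's collar is at (321,220). I'll make an enlarged composite to check the tip and the wheel.

Run:
```python
from h import *
w=dict(np.load('pics/w2.npz'));s=shot('scene','s2.png')
o=observe();p=np.array(o['position']);R=np.array(o['tool_rot']);tip=p+R[:,2]*.0523
print(p,tip,proj(w,[tip]),proj(s,[tip,[.5164,.0411,.03]]))
a=w['pixels'][98:228,260:390];u,v=proj(s,[tip])[0].astype(int);print(u,v)
b=s['pixels'][v-55:v+45,u-40:u+60]
g=lambda x:(255*(cv2.resize(x,(400,600) if 0 else (400,400),interpolation=2)/255.)**.7).astype('uint8')
cv2.imwrite('pics/c3.png',np.hstack([g(a),g(b)])[:,:,::-1])
```

```text
[0.51663651 0.04468274 0.09703756] [0.51664433 0.04468318 0.04473756] [[321.22570591 204.42976691]] [[400.05307794 180.60444574]
 [397.41452796 185.64750992]]
400 180
```

View pics/c3.png

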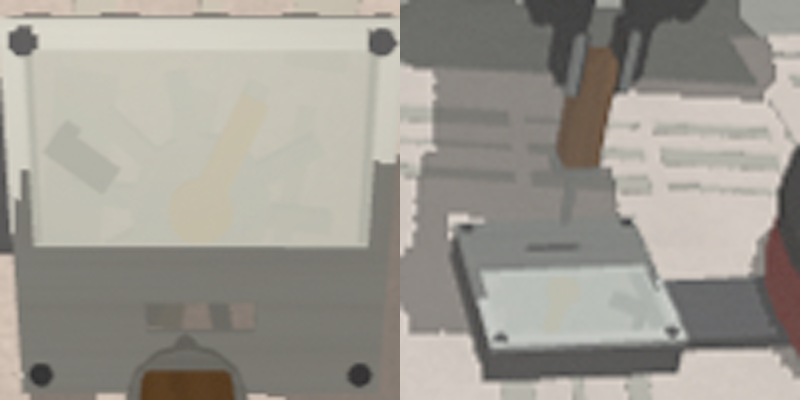

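The composite shows the wheel in the slot with one tooth at -y about 6 mm and another near +11 mm, so the angle is about -25°. The blade tip is near (320,208) in the wrist view and (402,180) in the scene view. I'll go closer to the cover and compare the tip with the slot.

```bash
python3 -m jog '[[0,0,0,0,0,0.009,0],[0,0,0,0,0,0,0],[0,0,0,0,0,0,0]]'
python3 - <<'E'
from h import *
P=[]
for i in range(3): P.append(observe()['position']); s=shot('scene','s3.png')
w=shot('wrist','w3.png')
p=np.mean(P,0);R=np.array(observe()['tool_rot']);print(np.round(P,4).tolist(),np.round(R[:,2],4))
pts=[p-[0,0,.0523],p-[0,0,.0323],p-[0,0,.0123],p+[0,0,.0377],[.5164,.0411,.03]]
print('scene tip,blade mid,collar,htop,slot',np.round(proj(s,pts),1).tolist());print('wrist',np.round(proj(w,pts),1).tolist())
# slot corners
a=w['pixels'][170:230,290:355];b=s['pixels'][135:195,370:435]
g=lambda x:(255*(cv2.resize(x,(400,369),interpolation=2)/255.)**.7).astype('uint8')
cv2.imwrite('pics/c4.png',np.hstack([g(a),g(b)])[:,:,::-1])
E
```

```text
time_s: 4.92
position: [0.5165, 0.0447, 0.0878]
tool_rot: [[0.997, 0.079, 0.0], [0.079, -0.997, 0.0], [0.0, -0.0, -1.0]]
ft_force: [0.8, -0.5, -0.6]
grip_width: 0.019
gripper_force: 49.2
[[0.5165, 0.0447, 0.0878], [0.5166, 0.0447, 0.0879], [0.5166, 0.0447, 0.0879]] [ 3.e-04 -0.e+00 -1.e+00]
scene tip,blade mid,collar,htop,slot [[399.4, 183.8], [400.8, 176.7], [402.3, 169.4], [406.2, 150.2], [397.4, 185.6]]
wrist [[320.7, 205.7], [320.6, 214.5], [320.6, 224.9], [320.4, 261.2], [324.9, 204.0]]
```

View pics/c4.png

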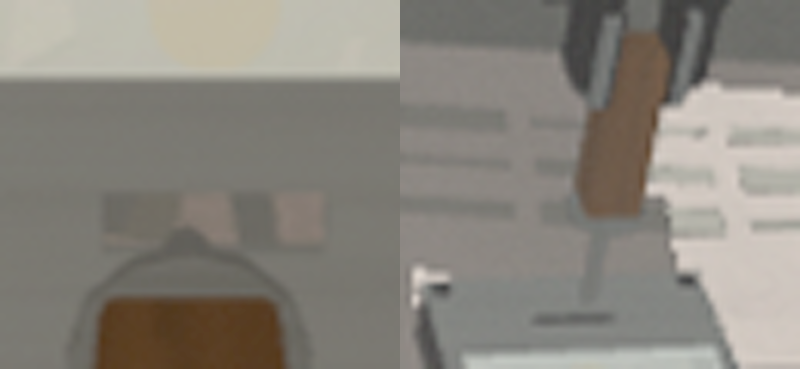

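Relative to the slot, the tip measures as expected: both are off their predictions by the same 1 px or so, so x is within 0.5 mm and y is about +4 mm, at the gap centre. I'll descend gently, checking the force.

```bash
python3 -m jog '[[0,0,0,0,0,0.004,0],[0,0,0,0,0,0.0015,0],[0,0,0,0,0,0.001,0],[0,0,0,0,0,0,0]]'
```

```text
time_s: 5.62
position: [0.5164, 0.0447, 0.0812]
tool_rot: [[0.997, 0.079, -0.0], [0.079, -0.997, 0.0], [-0.0, -0.0, -1.0]]
ft_force: [-0.6, -1.2, -0.7]
grip_width: 0.0188
gripper_force: 49.2
```

```bash
python3 -m jog '[[0,0,0,0,0,0.001,0],[0,0,0,0,0,0.001,0],[0,0,0,0,0,0,0]]'
```

```text
time_s: 6.0
position: [0.5164, 0.0447, 0.0792]
tool_rot: [[0.997, 0.079, -0.0], [0.079, -0.997, 0.0], [-0.0, -0.0, -1.0]]
ft_force: [0.5, -0.7, -1.0]
grip_width: 0.019
gripper_force: 49.2
```

```bash
python3 -m jog '[[0,0,0,0,0,0.001,0],[0,0,0,0,0,0.001,0],[0,0,0,0,0,0.001,0],[0,0,0,0,0,0.001,0],[0,0,0,0,0,0,0]]'
```

```text
time_s: 6.62
position: [0.5164, 0.0448, 0.0751]
tool_rot: [[0.997, 0.079, -0.0], [0.079, -0.997, 0.0], [-0.0, -0.0, -1.0]]
ft_force: [0.5, -0.4, -1.2]
grip_width: 0.0187
gripper_force: 49.2
```

```bash
python3 -m jog '[[0,0,0,0,0,0.001,0],[0,0,0,0,0,0.001,0],[0,0,0,0,0,0.001,0],[0,0,0,0,0,0.001,0],[0,0,0,0,0,0.001,0],[0,0,0,0,0,0,0]]'
```

```text
time_s: 7.38
position: [0.5164, 0.0447, 0.0702]
tool_rot: [[0.997, 0.079, -0.0], [0.079, -0.997, 0.0], [-0.0, -0.0, -1.0]]
ft_force: [0.2, -0.1, -0.5]
grip_width: 0.0186
gripper_force: 49.2
```

```bash
python3 -m jog '[[0,0,0,0,0,0.001,0],[0,0,0,0,0,0.001,0],[0,0,0,0,0,0.001,0],[0,0,0,0,0,0.001,0],[0,0,0,0,0,0,0]]'
```

```text
time_s: 8.0
position: [0.5164, 0.0447, 0.0661]
tool_rot: [[0.997, 0.079, -0.0], [0.079, -0.997, 0.0], [-0.0, -0.0, -1.0]]
ft_force: [0.4, 0.4, -0.6]
grip_width: 0.0188
gripper_force: 49.2
```

```bash
python3 -m jog '[[0,0,0,0,0,0.0015,0],[0,0,0,0,0,0.0015,0],[0,0,0,0,0,0.0015,0],[0,0,0,0,0,0,0]]'
```

```text
time_s: 8.5
position: [0.5164, 0.0447, 0.0616]
tool_rot: [[0.997, 0.079, -0.0], [0.079, -0.997, 0.0], [-0.0, -0.0, -1.0]]
ft_force: [0.5, -0.4, -1.3]
grip_width: 0.0186
gripper_force: 49.2
```

The blade is in a gap and free. First stroke now, along tool +y, which is the housing's -y.

```bash
python3 -m jog '[[0,0,0,0,0.001,0,0],[0,0,0,0,0.001,0,0],[0,0,0,0,0.001,0,0],[0,0,0,0,0.001,0,0],[0,0,0,0,0.001,0,0]]'
```

```text
time_s: 9.12
position: [0.5168, 0.0401, 0.0617]
tool_rot: [[0.997, 0.079, -0.0], [0.079, -0.997, 0.001], [0.0, -0.001, -1.0]]
ft_force: [0.2, 3.5, -0.6]
grip_width: 0.019
gripper_force: 49.4
```

```bash
python3 -m jog '[[0,0,0,0,0.001,0,0],[0,0,0,0,0.001,0,0],[0,0,0,0,0.001,0,0],[0,0,0,0,0.001,0,0],[0,0,0,0,0.001,0,0],[0,0,0,0,0.001,0,0],[0,0,0,0,0.001,0,0]]'
```

```text
time_s: 10.0
position: [0.5173, 0.0327, 0.0617]
tool_rot: [[0.997, 0.079, -0.0], [0.079, -0.997, -0.0], [-0.0, -0.0, -1.0]]
ft_force: [0.2, 3.1, -2.2]
grip_width: 0.0191
gripper_force: 49.4
```

```bash
python3 -m jog '[[0,0,0,0,0.001,0,0],[0,0,0,0,0.0005,0,0],[0,0,0,0,0,0,0],[0,0,0,0,-0.0015,0,0],[0,0,0,0,0,-0.006,0],[0,0,0,0,0,-0.01,0],[0,0,0,0,0,-0.011,0],[0,0,0,0,0,0,0]]'
python3 - <<'E'
from h import *
o=observe();print(o['position']);w=shot('wrist','w4.png')
cv2.imwrite('pics/c5.png',cv2.resize((255*(w['pixels'][98:238,255:395]/255.)**.7).astype('uint8'),(560,560),interpolation=2)[:,:,::-1])
E
```

```text
time_s: 11.0
position: [0.518, 0.0326, 0.0899]
tool_rot: [[0.997, 0.079, 0.002], [0.079, -0.997, -0.001], [0.002, 0.001, -1.0]]
ft_force: [-0.1, 0.0, -1.2]
grip_width: 0.019
gripper_force: 49.3
[0.51802423 0.03261641 0.08992353]
```

View pics/c5.png

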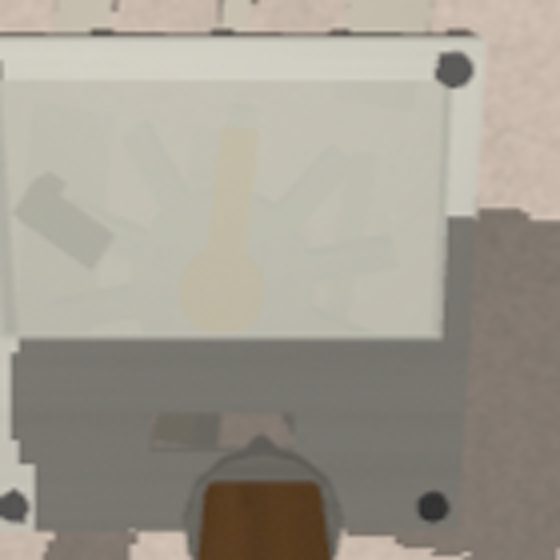

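The wheel turned. The latch now points almost to +x (tip at crop (240,128), hub at (221,290)), with the lug to the left between crop (30,195) and (103,253). I'll compute the angles.

Run:
```python
from h import *
w=dict(np.load('pics/w4.npz'))
f=lambda x,y,z=.018: ray(w,255+x/4-.37,98+y/4-.37,z)[:2]*1000
hub=f(221,290)
print('hub',hub,'slot',[f(x,y,.03) for x,y in((152,414),(152,450))])
for n,q in dict(tip=(240,128),lugA=(48,172),lugB=(112,238),lugC=(95,268),lugD=(15,213)).items():
  for c in (hub,np.array([545.2,43.2])):
    v=f(*q)-c;print(n,np.linalg.norm(v).round(1),np.degrees(np.arctan2(v[1],v[0]))-4.5)
a=np.radians(4.5);s=np.array([.5164,.0411])+.011*np.array([-np.sin(a),np.cos(a)])
o=observe();R=np.array(o['tool_rot']);print('shift to y=+11',R.T@(np.r_[s,o['position'][2]]-o['position']))
```

```text
hub [543.04764259  43.93603297] slot [array([517.69292981,  56.61933022]), array([509.48792212,  56.23249259])]
tip 34.5 -7.273452994423252
tip 32.3 -6.154916667741161
lugA 43.9 54.92946092150248
lugA 43.5 57.862682760746196
lugB 25.8 63.90097532872747
lugB 25.7 68.96404268602669
lugC 27.5 79.85692409476809
lugC 28.1 84.37658469545178
lugD 46.6 69.02230310959526
lugD 46.7 71.81156583724008
shift to y=+11 [-5.78747126e-04 -1.94842737e-02 -7.96152789e-06]
```

```bash
python3 -m jog '[[0,0,0,-0.0003,-0.01,0,0],[0,0,0,-0.0003,-0.0095,0,0],[0,0,0,0,0,0.005,0],[0,0,0,0,0,0.002,0],[0,0,0,0,0,0.0015,0],[0,0,0,0,0,0.0015,0],[0,0,0,0,0,0,0],[0,0,0,0,0,0,0]]'
```

```text
time_s: 12.05
position: [0.5153, 0.0521, 0.0788]
tool_rot: [[0.997, 0.079, 0.0], [0.079, -0.997, -0.0], [0.0, 0.0, -1.0]]
ft_force: [-0.2, 0.0, -0.9]
grip_width: 0.0187
gripper_force: 49.3
```

```bash
python3 -m jog '[[0,0,0,0,0,0.0015,0],[0,0,0,0,0,0.0015,0],[0,0,0,0,0,0.0015,0],[0,0,0,0,0,0.0015,0],[0,0,0,0,0,0.001,0],[0,0,0,0,0,0,0]]'
```

```text
time_s: 12.8
position: [0.5152, 0.0522, 0.0716]
tool_rot: [[0.997, 0.079, -0.0], [0.079, -0.997, 0.0], [-0.0, -0.0, -1.0]]
ft_force: [0.3, -0.1, -1.3]
grip_width: 0.0187
gripper_force: 49.3
```

```bash
python3 -m jog '[[0,0,0,0,0,0.001,0],[0,0,0,0,0,0.001,0],[0,0,0,0,0,0.001,0],[0,0,0,0,0,0,0]]'
```

```text
time_s: 13.3
position: [0.5152, 0.0522, 0.0687]
tool_rot: [[0.997, 0.079, -0.0], [0.079, -0.997, 0.0], [-0.0, -0.0, -1.0]]
ft_force: [0.9, 0.3, -0.5]
grip_width: 0.0188
gripper_force: 49.3
```

```bash
python3 -m jog '[[0,0,0,0,0,0.0015,0],[0,0,0,0,0,0.0015,0],[0,0,0,0,0,0.0015,0],[0,0,0,0,0,0.0015,0],[0,0,0,0,0,0.001,0],[0,0,0,0,0,0,0]]'
```

```text
time_s: 14.05
position: [0.5152, 0.0522, 0.0616]
tool_rot: [[0.997, 0.079, -0.0], [0.079, -0.997, 0.0], [-0.0, -0.0, -1.0]]
ft_force: [0.9, -0.2, -0.1]
grip_width: 0.0188
gripper_force: 49.3
```

```bash
python3 -m jog '[[0,0,0,0,0.001,0,0],[0,0,0,0,0.001,0,0],[0,0,0,0,0.001,0,0],[0,0,0,0,0.001,0,0],[0,0,0,0,0.001,0,0],[0,0,0,0,0.001,0,0],[0,0,0,0,0.001,0,0],[0,0,0,0,0.001,0,0]]'
```

```text
time_s: 15.05
position: [0.5157, 0.0441, 0.0617]
tool_rot: [[0.997, 0.079, -0.0], [0.079, -0.997, 0.0], [-0.0, -0.0, -1.0]]
ft_force: [-1.3, 3.1, -0.4]
grip_width: 0.0184
gripper_force: 49.6
```

```bash
python3 -m jog '[[0,0,0,0,0.001,0,0],[0,0,0,0,0.001,0,0],[0,0,0,0,0.001,0,0],[0,0,0,0,0.001,0,0],[0,0,0,0,0.001,0,0]]'
```

```text
time_s: 15.68
position: [0.5163, 0.0391, 0.0617]
tool_rot: [[0.997, 0.079, 0.0], [0.079, -0.997, 0.0], [0.0, 0.0, -1.0]]
ft_force: [-1.2, 3.5, 0.8]
grip_width: 0.0187
gripper_force: 49.5
```

```bash
python3 -m jog '[[0,0,0,0,0.001,0,0],[0,0,0,0,0.001,0,0],[0,0,0,0,0.001,0,0],[0,0,0,0,0.001,0,0]]'
```

```text
time_s: 16.18
position: [0.5168, 0.0352, 0.0618]
tool_rot: [[0.997, 0.079, 0.001], [0.079, -0.997, 0.0], [0.001, -0.0, -1.0]]
ft_force: [0.9, 2.3, -1.6]
grip_width: 0.0188
gripper_force: 49.4
```

```bash
python3 -m jog '[[0,0,0,0,0.001,0,0],[0,0,0,0,0.001,0,0]]'
```

```text
time_s: 16.42
position: [0.517, 0.0332, 0.0618]
tool_rot: [[0.997, 0.079, 0.0], [0.079, -0.997, 0.0], [0.0, 0.0, -1.0]]
ft_force: [0.5, 3.3, -1.0]
grip_width: 0.019
gripper_force: 49.4
```

```bash
python3 -m jog '[[0,0,0,0,0.001,0,0],[0,0,0,0,0.001,0,0],[0,0,0,0,0,0,0]]'
```

```text
time_s: 16.8
position: [0.5169, 0.0311, 0.0617]
tool_rot: [[0.997, 0.079, 0.0], [0.079, -0.997, -0.0], [0.0, 0.0, -1.0]]
ft_force: [1.3, 2.8, -1.8]
grip_width: 0.019
gripper_force: 49.4
```

```bash
python3 -m jog '[[0,0,0,0,-0.0015,0,0],[0,0,0,0,0,-0.006,0],[0,0,0,0,0,-0.01,0],[0,0,0,0,0,-0.009,0],[0,0,0,0,0,0,0],[0,0,0,0,-0.01,0,0],[0,0,0,0,-0.0095,0,0],[0,0,0,0,0,0,0],[0,0,0,0,0,0.004,0],[0,0,0,0,0,0,0]]'
```

```text
time_s: 18.05
position: [0.5151, 0.052, 0.0823]
tool_rot: [[0.997, 0.079, -0.001], [0.079, -0.997, 0.0], [-0.001, -0.0, -1.0]]
ft_force: [-0.7, 0.5, -0.8]
grip_width: 0.0189
gripper_force: 49.3
```

```bash
python3 -m jog '[[0,0,0,0,0,0.0015,0],[0,0,0,0,0,0.0015,0],[0,0,0,0,0,0.0015,0],[0,0,0,0,0,0,0]]'
```

```text
time_s: 18.55
position: [0.5152, 0.0521, 0.0781]
tool_rot: [[0.997, 0.079, -0.0], [0.079, -0.997, 0.0], [-0.0, -0.0, -1.0]]
ft_force: [-0.6, -0.1, 0.0]
grip_width: 0.0188
gripper_force: 49.3
```

```bash
python3 -m jog '[[0,0,0,0,0,0.0015,0],[0,0,0,0,0,0.0015,0],[0,0,0,0,0,0.0015,0],[0,0,0,0,0,0.0015,0],[0,0,0,0,0,0.001,0],[0,0,0,0,0,0,0]]'
```

```text
time_s: 19.3
position: [0.5152, 0.0522, 0.0712]
tool_rot: [[0.997, 0.079, -0.0], [0.079, -0.997, 0.0], [-0.0, -0.0, -1.0]]
ft_force: [-0.3, 0.4, -0.4]
grip_width: 0.0186
gripper_force: 49.3
```

```bash
python3 -m jog '[[0,0,0,0,0,0.001,0],[0,0,0,0,0,0.001,0],[0,0,0,0,0,0.001,0],[0,0,0,0,0,0,0]]'
```

```text
time_s: 19.8
position: [0.5152, 0.0522, 0.0681]
tool_rot: [[0.997, 0.079, -0.0], [0.079, -0.997, -0.0], [-0.0, -0.0, -1.0]]
ft_force: [-0.3, -0.8, -0.9]
grip_width: 0.0189
gripper_force: 49.3
```

```bash
python3 -m jog '[[0,0,0,0,0,0.0015,0],[0,0,0,0,0,0.0015,0],[0,0,0,0,0,0.0015,0],[0,0,0,0,0,0.002,0],[0,0,0,0,0,0,0]]'
```

```text
time_s: 20.42
position: [0.5152, 0.0522, 0.0616]
tool_rot: [[0.997, 0.079, -0.0], [0.079, -0.997, 0.0], [-0.0, -0.0, -1.0]]
ft_force: [0.1, -0.4, -0.0]
grip_width: 0.0188
gripper_force: 49.3
```

```bash
python3 -m jog '[[0,0,0,0,0.001,0,0],[0,0,0,0,0.001,0,0],[0,0,0,0,0.001,0,0],[0,0,0,0,0.001,0,0],[0,0,0,0,0.001,0,0],[0,0,0,0,0.001,0,0],[0,0,0,0,0.001,0,0]]'
```

```text
time_s: 21.3
position: [0.5156, 0.0452, 0.0617]
tool_rot: [[0.997, 0.079, -0.001], [0.079, -0.997, 0.0], [-0.001, -0.0, -1.0]]
ft_force: [-1.9, 3.6, 0.3]
grip_width: 0.0185
gripper_force: 49.6
```

Now I'll feel for the stop in small steps.

```bash
python3 -m jog '[[0,0,0,0,0.001,0,0],[0,0,0,0,0.001,0,0],[0,0,0,0,0.0005,0,0]]'
```

```text
time_s: 21.68
position: [0.5159, 0.0426, 0.0617]
tool_rot: [[0.997, 0.079, -0.0], [0.079, -0.997, -0.0], [-0.0, 0.0, -1.0]]
ft_force: [-1.3, 3.2, 0.1]
grip_width: 0.0188
gripper_force: 49.6
```

```bash
python3 -m jog '[[0,0,0,0,0.0005,0,0],[0,0,0,0,0.0005,0,0],[0,0,0,0,0.0005,0,0]]'
```

```text
time_s: 22.05
position: [0.5161, 0.0412, 0.0617]
tool_rot: [[0.997, 0.079, -0.0], [0.079, -0.997, -0.0], [-0.0, -0.0, -1.0]]
ft_force: [-2.5, 3.2, 0.3]
grip_width: 0.019
gripper_force: 49.6
```

```bash
python3 -m jog '[[0,0,0,0,0.0005,0,0],[0,0,0,0,0.0005,0,0]]'
```

```text
time_s: 22.3
position: [0.5162, 0.0402, 0.0617]
tool_rot: [[0.997, 0.079, -0.0], [0.079, -0.997, 0.0], [-0.0, -0.0, -1.0]]
ft_force: [-2.0, 3.3, -0.6]
grip_width: 0.0188
gripper_force: 49.5
```

```bash
python3 -m jog '[[0,0,0,0,0.0005,0,0],[0,0,0,0,0.0003,0,0]]'
```

```text
time_s: 22.55
position: [0.5163, 0.0394, 0.0617]
tool_rot: [[0.997, 0.079, 0.0], [0.079, -0.997, -0.0], [0.0, 0.0, -1.0]]
ft_force: [-2.1, 2.1, -0.4]
grip_width: 0.0189
gripper_force: 49.5
```

```bash
python3 -m jog '[[0,0,0,0,0.0004,0,0],[0,0,0,0,0,0,0]]'
```

```text
time_s: 22.8
position: [0.5164, 0.0389, 0.0617]
tool_rot: [[0.997, 0.079, 0.0], [0.079, -0.997, -0.0], [0.0, 0.0, -1.0]]
ft_force: [-1.8, 2.0, -0.4]
grip_width: 0.0188
gripper_force: 49.5
```

```bash
python3 -m jog '[[0,0,0,0,0.0004,0,0],[0,0,0,0,0,0,0]]'
```

```text
time_s: 23.05
position: [0.5164, 0.0385, 0.0617]
tool_rot: [[0.997, 0.079, 0.0], [0.079, -0.997, -0.0], [0.0, 0.0, -1.0]]
ft_force: [-1.5, 2.8, -0.5]
grip_width: 0.0189
gripper_force: 49.5
```

```bash
python3 -m jog '[[0,0,0,0,0.0004,0,0],[0,0,0,0,0,0,0]]'
```

```text
time_s: 23.3
position: [0.5164, 0.0382, 0.0617]
tool_rot: [[0.997, 0.079, 0.0], [0.079, -0.997, -0.0], [0.0, 0.0, -1.0]]
ft_force: [-1.2, 2.8, -0.7]
grip_width: 0.0188
gripper_force: 49.5
```

```bash
python3 -m jog '[[0,0,0,0,0.0004,0,0],[0,0,0,0,0,0,0]]'
```

```text
time_s: 23.55
position: [0.5165, 0.0378, 0.0617]
tool_rot: [[0.997, 0.079, 0.0], [0.079, -0.997, -0.0], [0.0, 0.0, -1.0]]
ft_force: [-0.7, 2.4, -0.8]
grip_width: 0.0187
gripper_force: 49.5
```

```bash
python3 -m jog '[[0,0,0,0,0.0004,0,0],[0,0,0,0,0,0,0]]'
```

```text
time_s: 23.8
position: [0.5165, 0.0374, 0.0617]
tool_rot: [[0.997, 0.079, 0.0], [0.079, -0.997, -0.0], [0.0, 0.0, -1.0]]
ft_force: [-1.0, 3.0, -0.9]
grip_width: 0.0184
gripper_force: 49.4
```

```bash
python3 -m jog '[[0,0,0,0,0.0004,0,0],[0,0,0,0,0,0,0]]'
```

```text
time_s: 24.05
position: [0.5165, 0.0371, 0.0617]
tool_rot: [[0.997, 0.079, 0.0], [0.079, -0.997, 0.0], [0.0, -0.0, -1.0]]
ft_force: [-0.8, 3.6, -0.4]
grip_width: 0.0189
gripper_force: 49.4
```

```bash
python3 -m jog '[[0,0,0,0,0.0004,0,0],[0,0,0,0,0,0,0]]'
```

```text
time_s: 24.3
position: [0.5165, 0.0368, 0.0617]
tool_rot: [[0.997, 0.079, 0.0], [0.079, -0.997, 0.0], [0.0, -0.0, -1.0]]
ft_force: [0.1, 4.5, 0.0]
grip_width: 0.0187
gripper_force: 49.6
```

```bash
python3 -m jog '[[0,0,0,0,0.0004,0,0],[0,0,0,0,0,0,0]]'
```

```text
time_s: 24.55
position: [0.5165, 0.0365, 0.0617]
tool_rot: [[0.997, 0.079, 0.0], [0.079, -0.997, 0.001], [0.0, -0.001, -1.0]]
ft_force: [-0.3, 5.1, -0.2]
grip_width: 0.019
gripper_force: 49.8
```

```bash
python3 -m jog '[[0,0,0,0,0.0004,0,0],[0,0,0,0,0,0,0]]'
python3 - <<'E'
from h import *
o=observe();print(o['position'],o['ft_force']);w=shot('wrist','w5.png')
cv2.imwrite('pics/c6.png',cv2.resize((255*(w['pixels'][98:238,255:395]/255.)**.7).astype('uint8'),(560,560),interpolation=2)[:,:,::-1])
E
```

```text
time_s: 24.8
position: [0.5165, 0.0363, 0.0617]
tool_rot: [[0.997, 0.079, -0.0], [0.079, -0.997, 0.001], [-0.0, -0.001, -1.0]]
ft_force: [-1.3, 5.9, -0.3]
grip_width: 0.0185
gripper_force: 49.9
[0.51648639 0.0362569  0.06172969] [-1.27136932  5.9424025  -0.33397267]
```

View pics/c6.png

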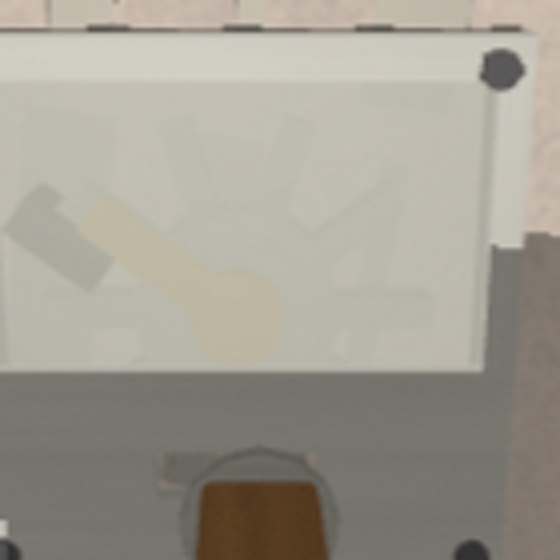

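The picture shows the brass latch lying against the black lug, touching near crop (95,215), and the force is rising, so it is at the stop. A little more firm pressure, then back off.

```bash
python3 -m jog '[[0,0,0,0,0.0004,0,0],[0,0,0,0,0,0,0]]'
```

```text
time_s: 25.1
position: [0.5165, 0.036, 0.0617]
tool_rot: [[0.997, 0.079, -0.0], [0.079, -0.997, 0.001], [0.0, -0.001, -1.0]]
ft_force: [0.1, 7.4, -0.5]
grip_width: 0.0189
gripper_force: 50.1
```

```bash
python3 -m jog '[[0,0,0,0,0.0003,0,0],[0,0,0,0,0,0,0]]'
```

```text
time_s: 25.35
position: [0.5165, 0.0358, 0.0617]
tool_rot: [[0.997, 0.078, -0.0], [0.078, -0.997, 0.002], [-0.0, -0.002, -1.0]]
ft_force: [-0.1, 7.4, 0.3]
grip_width: 0.019
gripper_force: 50.1
```

```bash
python3 -m jog '[[0,0,0,0,-0.001,0,0],[0,0,0,0,-0.0015,0,0],[0,0,0,0,-0.001,0,0],[0,0,0,0,0,-0.005,0],[0,0,0,0,0,-0.01,0],[0,0,0,0,0,-0.02,0],[0,0,0,0,0,-0.024,0],[0,0,-0.1815,0,0,0,0],[0,0,-0.1815,0,0,0,0],[0,0,0,0,0,0,0]]'
python3 - <<'E'
from h import *
o=observe();R=np.array(o['tool_rot']);p=np.array(o['position']);print(p,R.T@(np.array([.5056,-.3036,p[2]])-p),np.degrees(np.arctan2(R[1,1],R[0,1])))
t=shot('top','t6.png');w=shot('wrist','w6.png')
tip=p+R[:,2]*.0523;print(proj(w,[tip,tip-R[:,2]*.04]))
a=cv2.resize(t['pixels'][205:285,175:255],(400,400),interpolation=2);b=cv2.resize(w['pixels'][190:320,255:385],(400,400),interpolation=2)
cv2.imwrite('pics/c7.png',(255*(np.hstack([a,b])/255.)**.6).astype('uint8')[:,:,::-1])
E
```

```text
time_s: 26.6
position: [0.5166, 0.0384, 0.1214]
tool_rot: [[0.905, 0.426, 0.001], [0.426, -0.905, -0.0], [0.001, 0.001, -1.0]]
ft_force: [0.5, 1.4, -1.0]
grip_width: 0.0185
gripper_force: 49.4
[0.5165596  0.0384337  0.12142803] [-1.55629885e-01  3.04772846e-01  1.13110721e-04] -64.78452214346753
[[321.09787592 205.60770736]
 [321.06873524 224.7757568 ]]
```

I've used all 10 picture views, so the rest is checked by numbers: brass angle by colour mask, and pick tilt by handle mask.

```bash
cat > brass.py <<'E'
from h import *
def brass(f,z=.018):
    d=dict(np.load(f));im=d['pixels'].astype(float)
    a=np.radians(4.5);X=np.array([np.cos(a),np.sin(a)]);Y=np.array([-X[1],X[0]]);O=np.array([.5452,.0432])
    g=np.mgrid[.014:.033:.0005,-.034:.034:.0005].reshape(2,-1).T   # housing x,y in window
    P=np.c_[O+g[:,:1]*X+g[:,1:]*Y,np.full(len(g),z)]
    uv=proj(d,P).astype(np.float32)
    c=cv2.remap(im.astype(np.float32),uv[:,0].reshape(-1,1),uv[:,1].reshape(-1,1),1).reshape(-1,3)
    yl=(c[:,0]-c[:,2])/c.sum(1);m=yl>np.median(yl)+.6*(yl.max()-np.median(yl))
    q=g[m];dist=np.hypot(*q.T);s=(dist>.016)
    print(f,m.sum(),yl.max().round(3),np.median(yl).round(3),'angle',np.degrees(np.arctan2(np.median(q[s,1]),np.median(q[s,0]))).round(1))
E
python3 - <<'E'
from brass import *
for f in('w4','w5','w6','top','t6'): brass('pics/%s.npz'%f)
w=dict(np.load('pics/w6.npz'));im=w['pixels'].astype(int)
for r in range(226,300,12):
    m=(im[r,290:355,0]-im[r,290:355,2]>25);x=np.where(m)[0]+290
    print(r,x.min() if len(x) else None,x.max() if len(x) else None)
E
```

```text
pics/w4.npz 546 0.073 0.038 angle -6.1
pics/w5.npz 242 0.073 0.038 angle 56.9
pics/w6.npz 221 0.073 0.038 angle 56.9
pics/top.npz 523 0.047 0.021 angle -23.4
pics/t6.npz 6 0.066 0.018 angle 8.6
226 290 335
238 305 349
250 304 338
262 303 339
274 302 340
286 302 340
298 302 340
```

```bash
python3 -m jog '[[0,0,0,-0.0259,0.0508,0,0],[0,0,0,-0.0259,0.0508,0,0],[0,0,0,-0.0259,0.0508,0,0],[0,0,0,-0.0259,0.0508,0,0],[0,0,0,-0.026,0.0508,0,0],[0,0,0,-0.026,0.0508,0,0],[0,0,0,0,0,0,0],[0,0,0,0,0,0.008,0],[0,0,0,0,0,0,0],[0,0,0,0,0,0,0]]'
python3 - <<'E'
from h import *
o=observe();R=np.array(o['tool_rot']);p=np.array(o['position']);print(p,R.T@(np.array([.5056,-.3036,p[2]])-p))
t=shot('top','t7.png');w=shot('wrist','w7.png');s=shot('scene','s7.png')
from brass import *
for f in('t7','s7'): brass('pics/%s.npz'%f)
E
```

```text
time_s: 27.95
position: [0.5062, -0.3025, 0.1129]
tool_rot: [[0.904, 0.428, -0.0], [0.428, -0.904, 0.0], [0.0, -0.0, -1.0]]
ft_force: [0.4, -0.4, -1.4]
grip_width: 0.0187
gripper_force: 49.4
[ 0.5062489  -0.30250245  0.1128575 ] [-1.05651052e-03  7.13779796e-04 -5.11344007e-08]
pics/t7.npz 275 0.046 0.02 angle 54.1
pics/s7.npz 337 0.038 0.004 angle 56.0
```

The latch stayed home: 56.9° both under load and after release. The handle is still centred. I'll return the pick.

```bash
python3 -m jog '[[0,0,0,-0.001,0.0007,0.004,0],[0,0,0,0,0,0.008,0],[0,0,0,0,0,0.002,0],[0,0,0,0,0,0.002,0],[0,0,0,0,0,0.002,0],[0,0,0,0,0,0.002,0],[0,0,0,0,0,0,0]]'
```

```text
time_s: 28.98
position: [0.5053, -0.3045, 0.0926]
tool_rot: [[0.904, 0.428, -0.0], [0.428, -0.904, 0.0], [-0.0, -0.0, -1.0]]
ft_force: [0.1, -0.1, -0.3]
grip_width: 0.0187
gripper_force: 49.4
```

```bash
python3 -m jog '[[0,0,0,0,0,0.005,0],[0,0,0,0,0,0.008,0],[0,0,0,0,0,0.01,0],[0,0,0,0,0,0.007,0],[0,0,0,0,0,0.003,0],[0,0,0,0,0,0.001,0],[0,0,0,0,0,0,0],[0,0,0,0,0,0,0]]'
```

```text
time_s: 29.98
position: [0.5055, -0.3046, 0.059]
tool_rot: [[0.904, 0.428, 0.0], [0.428, -0.904, -0.0], [0.0, 0.0, -1.0]]
ft_force: [-0.3, 0.9, -2.1]
grip_width: 0.0187
gripper_force: 49.4
```

```bash
python3 -m jog '[[0,0,0,0,0,0.001,0],[0,0,0,0,0,0.0005,0],[0,0,0,0,0,0,0]]'
```

```text
time_s: 30.35
position: [0.5054, -0.3045, 0.0574]
tool_rot: [[0.904, 0.428, 0.0], [0.428, -0.904, -0.0], [0.0, 0.0, -1.0]]
ft_force: [-0.6, 1.1, 1.0]
grip_width: 0.0191
gripper_force: 49.7
```

```bash
python3 -m jog '[[0,0,0,0,0,0.0005,0],[0,0,0,0,0,0,0]]'
```

```text
time_s: 30.6
position: [0.5055, -0.3046, 0.0573]
tool_rot: [[0.904, 0.428, 0.0], [0.428, -0.904, -0.0], [0.0, 0.001, -1.0]]
ft_force: [-1.8, 1.7, 5.4]
grip_width: 0.0189
gripper_force: 50.3
```

```bash
python3 -m jog '[[0,0,0,0,0,0,30],[0,0,0,0,0,0,30],[0,0,0,0,0,0,70],[0,0,0,0,0,0,100],[0,0,0,0,0,0,100],[0,0,0,0,0,-0.02,100],[0,0,0,0,0,-0.04,100],[0,0,0,0,0,-0.05,100],[0,0,0,0,0,-0.02,100],[0,0,0,0,0,0,100]]'
python3 - <<'E'
from brass import *
w=shot('wrist','w8.png');t=shot('top','t8.png');s=shot('scene','s8.png')
print(observe()['position'],observe()['grip_width'])
brass('pics/t8.npz');brass('pics/s8.npz')
for n,d in(('w',w),('s',s)): 
  a,b=proj(d,[[.5055,-.304,.115],[.5055,-.304,.05]]);print(n,a,b)
  im=d['pixels'].astype(int);m=((im[:,:,0]-im[:,:,2]>22)&(im[:,:,0]<150)).astype('uint8')
  c0=((a+b)/2);y0,x0=int(c0[1])-50,int(c0[0])-50
  k,l,st,ce=cv2.connectedComponentsWithStats(m[y0:y0+100,x0:x0+100]);print([(r.tolist(),np.round(q+[x0,y0],1).tolist()) for r,q in zip(st[1:],ce[1:]) if r[4]>30])
d1=np.load('pics/s8.npz')['pixels'].astype(int)-np.load('pics/scene.npz')['pixels'].astype(int)
u,v=np.round(proj(s,[[.5055,-.304,.085]])[0]).astype(int)
print('scene diff near pick',np.abs(d1[v-25:v+25,u-18:u+18]).mean(),(np.abs(d1[v-25:v+25,u-18:u+18]).max(2)>40).sum(),'bystanders',np.abs(d1[190:310,195:415]).mean())
E
```

```text
time_s: 31.85
position: [0.5058, -0.3049, 0.188]
tool_rot: [[0.904, 0.428, 0.002], [0.428, -0.904, -0.002], [0.001, 0.003, -1.0]]
ft_force: [-0.4, -0.3, -0.7]
grip_width: 0.0854
gripper_force: 0.0
[ 0.50491034 -0.30415224  0.18519715] 0.08538672272070155
pics/t8.npz 283 0.048 0.02 angle 54.1
pics/s8.npz 336 0.037 0.004 angle 56.3
w [319.8064373  197.82622093] [319.89804161 179.45360357]
[([8, 0, 84, 80, 4051], [319.8, 176.3])]
s [240.41205297 149.40303815] [243.87343935 173.7038872 ]
[([35, 36, 36, 55, 1264], [244.5, 179.9]), ([12, 76, 27, 24, 271], [215.3, 203.4])]
scene diff near pick 18.98111111111111 510 bystanders 3.79135101010101
```

Move the arm back to its start spot, then compare images with the first ones under the same lighting.

```bash
python3 -m jog '[[0,0,0,-0.054,0.01,0,100],[0,0,0,-0.055,0.01,0,100],[0,0,0,-0.055,0.01,0,100],[0,0,0,-0.055,0.01,0,100],[0,0,0,-0.055,0.01,0,100],[0,0,0,-0.0534,0.0092,0,100],[0,0,0,0,0,0,100],[0,0,0,0,0,0,100],[0,0,0,0,0,0,100]]'
python3 - <<'E'
from h import *
t=shot('top','t9.png');s=shot('scene','s9.png')
for n,f,d in(('top','top',t),('scene','scene',s)):
  df=np.abs(d['pixels'].astype(int)-np.load(f'pics/{f}.npz')['pixels'].astype(int)).max(2)
  m=cv2.morphologyEx((df>30).astype('uint8'),cv2.MORPH_OPEN,np.ones((2,2),np.uint8));k,l,st,_=cv2.connectedComponentsWithStats(m)
  print(n,[r.tolist() for r in st[1:]][:12],proj(d,[[.5055,-.304,.115]]))
i=t['pixels'];j=np.load('pics/top.npz')['pixels']
g=lambda a:(((a[:,:,0].astype(int)-a[:,:,2])>15)&(a[:,:,0]<130))[250:282,385:418]
for a in(j,i):
  m=g(a)[4:-4,4:-4];y,x=np.nonzero(cv2.cvtColor(a,6)[254:278,389:414]<75);print(len(x),x.mean()+389,y.mean()+254)
E
```

```text
time_s: 33.12
position: [0.2357, -0.4972, 0.1864]
tool_rot: [[0.903, 0.429, -0.0], [0.429, -0.903, 0.001], [0.0, -0.001, -1.0]]
ft_force: [0.0, -0.8, 0.2]
grip_width: 0.0851
gripper_force: 0.0
top [[407, 187, 2, 2, 4], [408, 190, 2, 2, 4], [407, 194, 31, 61, 887], [369, 200, 32, 30, 598], [213, 261, 2, 2, 4], [437, 274, 65, 33, 702], [351, 349, 2, 2, 4], [356, 370, 2, 2, 4], [358, 378, 2, 2, 4]] [[404.12184954 263.30771216]]
scene [[133, 0, 2, 2, 4], [136, 0, 5, 3, 13], [139, 9, 4, 4, 11], [165, 19, 2, 2, 4], [168, 18, 3, 2, 6], [141, 22, 5, 3, 13], [190, 26, 2, 2, 4], [137, 29, 8, 3, 18], [149, 31, 2, 2, 4], [176, 140, 2, 2, 4], [168, 147, 45, 40, 805], [239, 158, 18, 29, 313]] [[240.41205297 149.40303815]]
251 400.53784860557766 264.195219123506
246 401.1951219512195 264.4593495934959
```

The pick is back in its place, within about 1 mm in the top view, and the bottle, cups and case haven't changed. The other two look-alikes had no support and toppled at the start; they already lay flat in the first wrist picture, before I touched anything. Handing in.

```bash
python3 -c "
from rig import job;print(job.close_job())"
```

```text
the job is handed in; nothing more can be done
None
```

The latch is home against its lug (felt at about 7 N and still there after release), the pick is back down in its stand, the bottle, cups and food case are unmoved, and the job is handed in at about 33 s; no verdict came back.

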